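# Tip a T-shaped stirring paddle into a covered rinse tank

### The job

Lift the T-shaped stirring paddle by its handle out of its stand and put its crossbar in through the opening in the cover of the rinse tank; the bar is longer than the opening, so tip the paddle and feed it in diagonally, one end first, then bring it upright again. Finish while still holding the paddle there, still and upright, with the whole bar inside under the cover and touching neither the floor, the walls nor the cover of the tank. Do not disturb the beaker, bottle and flask that stand nearby.

Things in the scene. Friction and masses are not known exactly. Their poses are not given: they have to be found in the camera images.
- paddle: loose T-shaped stirring paddle, about 0.16 kg, bottom-heavy. Origin: middle of the underside of its steel crossbar; z up the shaft, y along the bar. Bar 150 (y) x 22 (x) x 10 mm high (all sizes in mm); shaft 10 in diameter from its middle (foot collar 16 in diameter, 10 high); square black handle 20 x 20 (sides along x, y) from 120 to 180 above the origin. Starts upright in the stand's trough
- handle (a point): point on the axis of the paddle's handle, 155 above the paddle's origin and 25 below the handle's top; axes as the paddle's. Grip here from above
- bar_end_a (a point): centre of the bar's end face at the paddle's +y (75 from the shaft axis, 5 above the bar's underside)
- bar_end_b (a point): centre of the bar's end face at the paddle's -y
- stand: fixed grey plastic block 50 (x) x 180 (y) x 24 mm high with a trough in its top, 28 x 155 and 14 deep (trough floor 10 above the worktop), in which the bar of the paddle rests. Origin at the centre of its underside, y along the trough
- tank: fixed, empty rinse tank 130 (x) x 280 (y) mm, long sides clear, walls and floor 5 thick. Fixed flat steel cover 4 thick, underside 110 and top 114 above the worktop, overhanging by 2; its screw heads stand 3 higher. Room inside 120 x 270 x 105 high. Origin: centre of the underside, y along its length; a drain stub sticks out 22 at the -y end
- opening (a point): centre of the opening in the tank's cover, at the level of the cover's top (114 above the worktop); axes as the tank's. The opening is a plain rectangle 112 mm along y and 60 mm along x, through the 4 mm thick cover
- beaker: bystander: clear glass beaker 70 mm in diameter, 92 mm high; origin at the centre of its underside
- bottle: bystander: cream plastic bottle with ribbed screw cap, 57 mm in diameter, 132 mm high; origin at the centre of its underside
- flask: bystander: clear glass conical flask with a narrow neck, 65 mm in diameter, 112 mm high; origin at the centre of its underside
Not all that is in view belongs to the job. There is more than one size of the paddle; the job needs the larger.

How it is judged:
By the outcome, as a careful person would: the job done as asked, in the order asked, and still so for the second after the job is handed in, while the arm keeps its last pose, push and grip.
It also fails if it takes over 51 s, if anything falls off the work surface, if the arm or the gripper's body presses on something with over 40 N, if the wrist force passes 120 N, or if a joint passes its speed limit or range.

### The arm

A 7-joint arm with a two-finger parallel gripper is mounted at the origin on a cart in front of the work surface, level with it; the furniture and walls round the work are solid. World frame = base frame: x ahead of the robot, y to its left, z up, the work surface at z = 0. Lengths are in mm, angles in rad, forces in N, time in s.
With the tool pointing down it reaches from about 350 to 900 mm from the base axis. Payload 7.2 kg.
Tool frame: the origin (TCP) lies on the front face of the gripper's body, between the roots of the fingers; the fingertips stand 73 mm ahead of it and the grasp point (between the pads) lies 54 mm ahead of it; z points along the fingers, y is the line along which they close (so a half turn about z gives the same grasp; the last joint's range is limited). The gripper opens to 85 mm and grips with 20 to 120 N. Pads are 22 mm wide; open, the fingers measure 114 mm over their backs; the gripper's body (76 mm by 85 mm) begins 54 mm behind the grasp point. The pads swing forward as they close: fully open they stand 13 mm farther back than shut.
Start: joints at [-1.183, 0.411, -0.013, 1.596, 0.006, 1.134, -0.082], TCP at [275.122, 561.19, 303.897] pointing down, gripper open.
Joint ranges: [-2.95, 2.95], [-0.29, 1.99], [-1.47, 1.44], [0.14, 2.54], [-1.03, 4.17], [0.13, 1.85], [-2.86, 2.86]. Speed limits (rad/s): [2.39, 2.39, 3.01, 3.01, 3.14, 3.14, 3.14].

### API

Orientations are given as a unit quaternion [w, x, y, z].
In Python, from station import sensors, read_camera, bot gives the robot as it stands.
- The arm moves only by the shell command python3 -m jog 'ROWS'. ROWS is JSON, a list of rows, each a list of 7 numbers: the opening, from -1 (shut) to 1 (fully open), then the shift along the tool's x, y, z in units of 25 mm (1.0 is 25 mm), then the turn, a rotation vector about the tool's x, y, z in units of 8 degrees (1.0 is 8 degrees). A call has 1 to 20 rows; each row shifts and turns the commanded pose from where the row before left it, along the tool's axes as they then stand; what a row does not reach is not made up. A row lasts 1/10 s, in which the tool goes at most 50 mm and 8.59 degrees, less where a joint would pass 70% of its speed; a pose out of reach is approached as far as the arm can. A call is refused whole if a number of a shift passes 1 or a number of a turn 1, either way. A call with a gripper value outside its range is refused whole. The fingers move at their own pace and stop on an object; the grip force is fixed at half the most. Time passes only in rows, so rows that do not move let the fingers close. It gives the time, the measured TCP pose, the force, the opening and the grip force at its end, in the units of the state.
- sensors.observe(): the state, without advancing time (a new reading comes with each control period).
- read_camera(name): name is "scene" or "top"; returns a dict with "frame" (400x640x3 uint8, red, green, blue), "fx", "fy", "cx", "cy" (pixels), "k1" (the pictures are not rectified: a ray, as slopes to the right and down, at radius r is drawn at 1 + k1 r^2 times it, then the intrinsics apply), "world_to_cam" (4x4, takes a point from world to camera coordinates). Camera axes: x right, y down, z forward; pixel columns grow to the right and rows downward; lengths in mm; the calibration is good to about 2 mm. A picture is of the moment at which its call begins. There is no depth.
- bot.close_job(): hands the job in; it is judged then, once.
The state is a dict: "time_s": time; "joint_positions": joint angles; "joint_velocities": joint speeds; "tau": joint torques, N m; "position": TCP position; "ee_rot": TCP orientation; "wrist_force": force on the tool from outside, world axes, zero at the start; "moment": the same for the moment, N m; "width": finger opening in mm; "grasp_force": force on a finger pad.
Only numpy, scipy, OpenCV 4.12 (cv2) and the standard library are available. Lean on these libraries where they do the work, as an engineer would, in place of code of your own. Each camera call takes 0.05 s, during which the arm holds its last target. There are 200 camera calls.

## Working session

There is one attempt and no reset: what is moved stays moved. The work goes in short steps, Python scripts to look and compute and a shell command to move; the robot and the scene stay as the last step left them, time stands still between calls to the robot, and variables do not carry over. Pictures are saved under pics/ and viewed, at most 10 in all, crops included, and the job is handed in when it is done.

```bash
ls; mkdir -p pics
python3 - <<'E'
from station import sensors, read_camera, bot
import cv2,numpy as np
for n in("scene","top"):
    c=read_camera(n); cv2.imwrite(f"pics/{n}0.png",c["frame"][:,:,::-1])
    print(n,c["fx"],c["fy"],c["cx"],c["cy"],c["k1"],np.round(c["world_to_cam"],4).tolist())
print(sensors.observe())
E
```

```text
pics
scene 377.14933438829456 377.14933438829456 317.6938243114948 197.92805174663332 -0.08781731811104108 [[0.8863, -0.463, -0.0129, -484.6345], [-0.2492, -0.4531, -0.8559, 309.3093], [0.3904, 0.7618, -0.5169, 729.5212], [0.0, 0.0, 0.0, 1.0]]
top 427.8631508185637 427.8631508185637 321.2599606446261 194.8299744760705 0.02798835517949325 [[-0.0023, -1.0, -0.0045, 168.6551], [-0.986, 0.0031, -0.1668, 634.1999], [0.1668, 0.0041, -0.986, 1047.1097], [0.0, 0.0, 0.0, 1.0]]
{'time_s': 0.1, 'joint_positions': array([-1.18320645,  0.4118322 , -0.01272665,  1.59694483,  0.00558413,
        1.1343174 , -0.08216993]), 'joint_velocities': array([-0.00023161, -0.00304986, -0.0003177 , -0.00288414,  0.00024368,
        0.00056544, -0.00044618]), 'tau': array([ 2.81067631e-03, -6.01829338e+01,  6.84530362e-01, -3.00085115e+01,
        1.41356920e-02,  6.48987014e-03, -1.58287565e-05]), 'position': array([274.97422357, 560.88330935, 303.13571033]), 'ee_rot': array([-1.24768061e-04,  2.25897668e-01,  9.74150761e-01, -7.22532643e-04]), 'wrist_force': array([ 0.43188236,  0.4598642 , -0.42232837]), 'moment': array([-0.06208918, -0.00247288,  0.0031595 ]), 'grasp_force': 0.0, 'width': 85.39412775220897}
```

View pics/scene0.png

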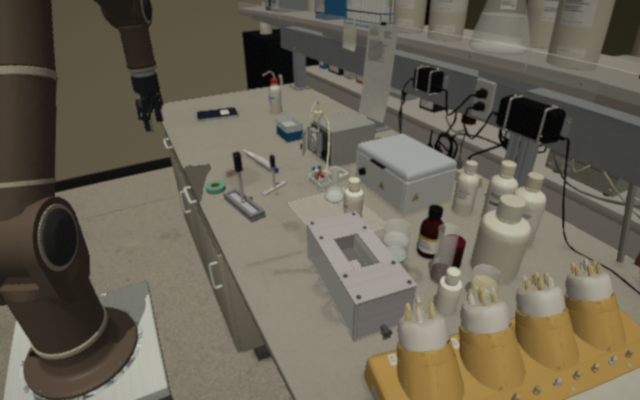

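View pics/top0.png

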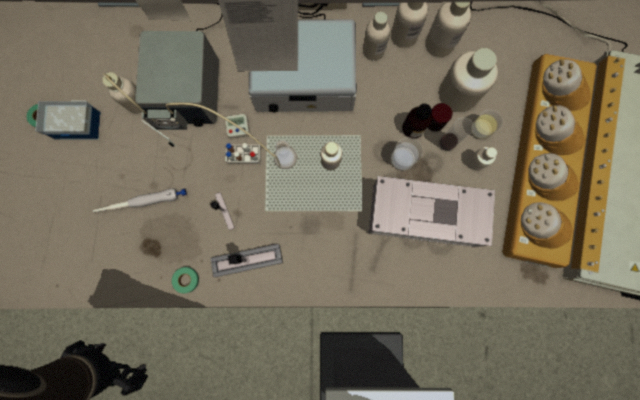

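Top view: there are two T-paddles, one upright in the stand (handle 235,258; stand 247,260) and a smaller one at (217,207). The tank cover is at (433,210), the flask at (285,157), the bottle at (331,155) and the beaker at (404,155). The one in the trough fits the description. I'll confirm in one enlarged crop.

Run:
```python
import cv2,numpy as np
t=cv2.imread("pics/top0.png");s=cv2.imread("pics/scene0.png")
r=lambda im,x0,y0,x1,y1,w,h:cv2.resize(im[y0:y1,x0:x1],(w,h),interpolation=cv2.INTER_CUBIC)
a=np.hstack([r(t,200,190,300,290,400,400)[:300],r(s,200,145,300,220,400,300)])
b=np.hstack([r(t,200,230,300,290,400,300)*1,r(t,365,165,505,270,400,300)])
cv2.imwrite("pics/crop1.png",np.clip(np.vstack([a,b])*1.4,0,255))
```

```text
[ WARN:0@0.118] global loadsave.cpp:1063 imwrite_ Unsupported depth image for selected encoder is fallbacked to CV_8U.
```

View pics/crop1.png

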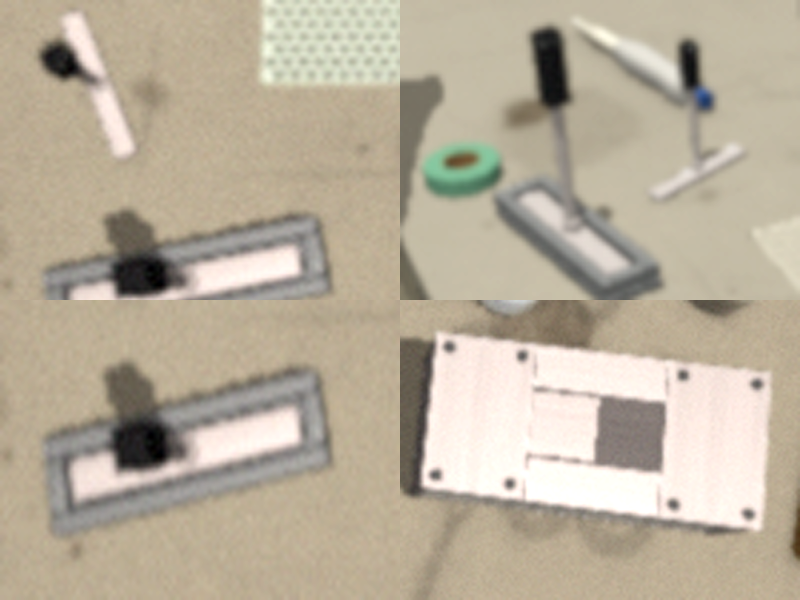

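The crop confirms it. The larger paddle stands upright in the grey trough and the small one lies behind it. The opening shows in the cover at top pixels of about (411–458, 197–224). Next I'll measure.

```bash
cat > h.py <<'E'
import cv2,numpy as np
from station import sensors, read_camera, bot
def K(c): return np.array([[c["fx"],0,c["cx"]],[0,c["fy"],c["cy"]],[0,0,1.]]),np.array([c["k1"],0,0,0,0])
def slopes(c,p):
    k,d=K(c); return cv2.undistortPoints(np.array(p,float).reshape(-1,1,2),k,d).reshape(-1,2)
def plane(c,p,z):
    R=c["world_to_cam"][:3,:3];t=c["world_to_cam"][:3,3];o=-R.T@t
    s=slopes(c,p);d=np.c_[s,np.ones(len(s))]@R
    return o+d*((z-o[2])/d[:,2])[:,None]
def proj(c,P):
    k,d=K(c);R=c["world_to_cam"][:3,:3].copy()
    return cv2.projectPoints(np.array(P,float).reshape(-1,1,3),cv2.Rodrigues(R)[0],c["world_to_cam"][:3,3].copy(),k,d)[0].reshape(-1,2)
def tri(c1,p1,c2,p2):
    return (lambda X:X[:3,0]/X[3,0])(cv2.triangulatePoints(c1["world_to_cam"][:3],c2["world_to_cam"][:3],slopes(c1,[p1]).T,slopes(c2,[p2]).T))
def blob(mask,roi):
    x0,y0,x1,y1=roi;m=np.zeros(mask.shape,np.uint8);m[y0:y1,x0:x1]=mask[y0:y1,x0:x1]
    cs=cv2.findContours(m,cv2.RETR_EXTERNAL,cv2.CHAIN_APPROX_NONE)[0]
    return max(cs,key=cv2.contourArea)
def rect(P):
    r=cv2.minAreaRect(P[:,:2].astype(np.float32));b=cv2.boxPoints(r)
    e=[b[1]-b[0],b[2]-b[1]];l=max(e,key=np.linalg.norm)
    a=np.degrees(np.arctan2(l[1],l[0]))
    return np.round(r[0],1),np.round(sorted(r[1]),1),round((a+180)%180,2)  # centre, sizes, long-axis angle
E
python3 - <<'E'
from h import *
t=read_camera("top");s=read_camera("scene")
f=t["frame"].astype(int);g=f.sum(2)/3;sat=f.max(2)-f.min(2)
for n,(x,y) in dict(cover=(390,210),bench=(320,240),dark=(445,212),lit=(421,210),stand=(262,248),bar=(255,259),hand=(235,258)).items():print(n,f[y,x])
hsv=cv2.cvtColor(t["frame"],cv2.COLOR_RGB2HSV)
cov=blob(((g>160)).astype(np.uint8),(365,170,505,250)); print("cover",rect(plane(t,cov,114)))
op=blob(((g<140)).astype(np.uint8),(425,195,462,228)); print("dark part",rect(plane(t,op,114)),cv2.boundingRect(op))
bar=blob((g>160).astype(np.uint8),(205,235,290,285)); print("barvisible",rect(plane(t,bar,20)))
hd=blob((g<60).astype(np.uint8),(222,245,252,272));print("handle",cv2.boundingRect(hd),rect(plane(t,hd,190)))
st=blob(((sat<18)).astype(np.uint8),(205,235,290,285));print("stand",rect(plane(t,st,24)))
f2=s["frame"].astype(int).sum(2)/3
h2=blob((f2<60).astype(np.uint8),(225,145,250,178));print("handle scene",cv2.boundingRect(h2))
E
```

```text
cover [185 169 165]
bench [133 123 104]
dark [94 86 83]
lit [187 174 166]
stand [108 108 105]
bar [183 172 164]
hand [16 16 18]
cover (array([ 587. , -103.8]), array([131.8, 282.2]), np.float32(82.76))
dark part (array([ 584.3, -126. ]), array([60.7, 67. ]), np.float32(82.82)) (430, 197, 28, 28)
barvisible (array([477.3, 322.6]), array([15.1, 63.1]), np.float32(101.06))
handle (228, 252, 17, 12) (array([473.5, 354.4]), array([24.4, 34.4]), np.float32(101.02))
stand (array([481.8, 362.8]), array([ 76.5, 182.2]), np.float32(100.96))
handle scene (233, 152, 9, 20)
```

Run:
```python
import cv2,numpy as np
t=cv2.imread("pics/top0.png");s=cv2.imread("pics/scene0.png")
a=cv2.resize(t[185:237,400:470],(800,594//1),interpolation=cv2.INTER_CUBIC)[:,:].astype(float)
a=cv2.resize(t[190:230,400:470],(560,320),interpolation=cv2.INTER_CUBIC).astype(float)
b=cv2.resize(s[210:340,300:420],(240,260),interpolation=cv2.INTER_CUBIC).astype(float)
b=np.vstack([b,np.zeros((60,240,3))])
g=lambda x:np.clip((x-60)*1.7,0,255)
h=cv2.resize(s[220:275,325:400],(800,280),interpolation=cv2.INTER_CUBIC).astype(float)
cv2.imwrite("pics/crop2.png",np.vstack([np.hstack([g(a),b]),g(h)]).astype(np.uint8))
```

```text
(no output)
```

View pics/crop2.png

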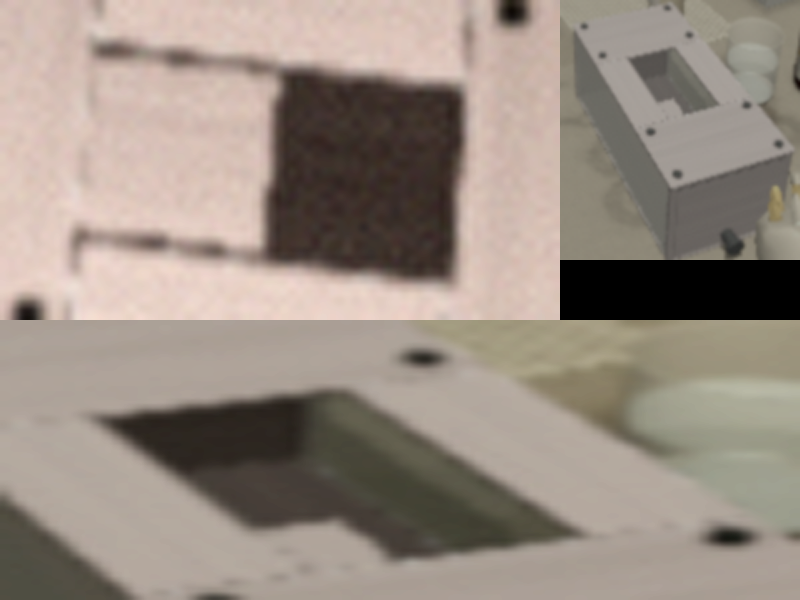

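Run:
```python
from h import *
t=read_camera("top");s=read_camera("scene")
p=np.array([(94,48),(464,85),(454,280),(76,237)])/8+[399.5,189.5]
P=plane(t,p,114);print(P.round(1));print(rect(P),[np.linalg.norm(P[i]-P[i-1]).round(1) for i in range(4)])
q=np.array([(95,415),(345,390),(590,537),(392,560)])-[0,320]
q=q*[75/800,55/280]+[324.5,219.5]
Q=plane(s,q,114);print(Q.round(1))
f2=s["frame"].astype(int).sum(2)/3
g=t["frame"].astype(int).sum(2)/3
h2=blob((f2<75).astype(np.uint8),(225,145,250,180))
hd=blob((g<75).astype(np.uint8),(222,245,252,272)).reshape(-1,2)
print(rect(plane(t,hd,190)),rect(h2.reshape(-1,2)),h2.reshape(-1,2)[:,1].min(),h2.reshape(-1,2)[:,1].max())
# compare against predicted centre for candidate handle positions
for z in (130,160,190): print(z,proj(t,[[475,362,z]]),proj(s,[[475,362,z]]))
print(cv2.minAreaRect(hd),cv2.minAreaRect(h2))
# scene handle axis: top & bottom midpoints
m=np.zeros(f2.shape,np.uint8);cv2.drawContours(m,[h2],-1,1,-1)
for r in range(152,174,3):
    x=np.where(m[r])[0];print(r,x.min(),x.max(),end='; ')
m=np.zeros(g.shape,np.uint8);cv2.drawContours(m,[hd.reshape(-1,1,2)],-1,1,-1);print()
for r in range(250,268):
    x=np.where(m[r])[0];print(r,*(x[[0,-1]] if len(x) else ()),end='; ')
st=blob(((abs(t["frame"].astype(int)[:,:,0]-t["frame"].astype(int)[:,:,2])<10)&(g>75)).astype(np.uint8),(205,235,290,285));print("stand",rect(plane(t,st,24)),cv2.boundingRect(st))
# bar edges in trough, unit: bright mask all
br=((g>150).astype(np.uint8));br[:235]=0;br[285:]=0;br[:,:205]=0;br[:,290:]=0
pp=np.argwhere(br)[:,::-1];print("bar",len(pp),rect(plane(t,pp,20)))
```

```text
[[ 622.1  -51.4  114. ]
 [ 610.5 -162.2  114. ]
 [ 551.5 -155.9  114. ]
 [ 564.6  -43.9  114. ]]
(array([ 586.9, -103. ]), array([ 59.3, 112.8]), np.float32(83.93)) [np.float64(58.0), np.float64(111.4), np.float64(59.3), np.float64(112.8)]
[[ 565.1  -45.4  114. ]
 [ 621.9  -55.1  114. ]
 [ 609.3 -163.7  114. ]
 [ 567.6 -156.9  114. ]]
(array([480.8, 354. ]), array([39.4, 40. ]), np.float32(2.06)) (array([237.3, 162. ]), array([ 7.6, 20.4]), np.float32(81.87)) 152 172
130 [[237.63929164 257.11774056]] [[239.83632292 169.73568446]]
160 [[235.02403732 256.81053702]] [[238.65420891 160.6566874 ]]
190 [[232.24371607 256.48410927]] [[237.44861805 151.33440808]]
((236.0, 254.0), (18.0, 18.0), 90.0) ((237.2799835205078, 161.95999145507812), (20.36467742919922, 7.636753559112549), 81.8698959350586)
152 235 238; 155 233 240; 158 233 240; 161 234 240; 164 234 241; 167 235 241; 170 235 241; Traceback (most recent call last):
  File "<stdin>", line 19, in <module>
    return umr_minimum(a, axis, None, out, keepdims, initial, where)
ValueError: zero-size array to reduction operation minimum which has no identity
```

Run:
```python
from h import *
t=read_camera("top");s=read_camera("scene")
X=tri(t,(236.,257.6),s,(237.3,162));print("handle mid",X,proj(t,[X]),proj(s,[X]))
f=t["frame"].astype(int);g=f.sum(2)/3
m=(((abs(f[:,:,0]-f[:,:,2])<14)&(g>75))|(g>150)).astype(np.uint8)
st=blob(cv2.morphologyEx(m,cv2.MORPH_OPEN,np.ones((3,3))),(205,243,290,280));print("stand",rect(plane(t,st,24)),cv2.boundingRect(st))
br=(g>150).astype(np.uint8);br[:243]=0;br[280:]=0;br[:,:205]=0;br[:,290:]=0
pp=np.argwhere(br)[:,::-1];print("bar",len(pp),rect(plane(t,pp,20)))
```

```text
handle mid [471.74680741 360.68858832 157.12569582] [[235.81330245 258.28870425]] [[237.8410771  161.94134757]]
stand (array([470.8, 360.9]), array([ 51.2, 180.3]), np.float32(101.5)) (211, 244, 71, 33)
bar 251 (array([470.1, 361.3]), array([ 17.7, 144.1]), np.float32(101.03))
```

```bash
python3 -m jog '[[1,0,0,0,0,0,-0.93],[1,0,0,0,0,0,-0.93],[1,0,0,0,0,0,-0.93],[1,0,0,0,0,0,-0.93],[1,0,0,0,0,0,-0.93],[1,-0.3,-0.4,0,0,0,0],[1,-0.5,-0.78,0,0,0,0],[1,-0.5,-0.78,0,0,0,0],[1,-0.5,-0.78,0,0,0,0],[1,-0.5,-0.78,0,0,0,0],[1,-0.5,-0.78,0,0,0,0],[1,-0.5,-0.78,0,0,0,0],[1,-0.5,-0.78,0,0,0,0],[1,-0.5,-0.78,0,0,0,0],[1,-0.5,-0.78,0,0,0,0],[1,-0.5,-0.78,0,0,0,0],[1,-0.5,-0.78,0,0,0,0],[1,-0.3,-0.4,0,0,0,0],[1,0,0,0,0,0,0]]'
cat > plan.py <<'E'
# widest planar path of the T (with gripper) through the opening; state = origin u (along tank y), z, tilt (deg; +u end down)
import numpy as np
from scipy import ndimage
from scipy.sparse import coo_matrix
from scipy.sparse.csgraph import dijkstra
def box(a,b,h0,h1):
    u=np.linspace(a,b,max(2,int((b-a)/3)+1));v=np.linspace(h0,h1,max(2,int((h1-h0)/3)+1))
    return np.vstack([np.c_[u,0*u+h0],np.c_[u,0*u+h1],np.c_[0*v+a,v],np.c_[0*v+b,v]])
T=np.vstack([box(-75,75,0,10),box(-8,8,10,20),box(-5,5,20,120),box(-10,10,120,180),box(-26,26,132,209),box(-45,45,209,330)])
def sd(u,z,u0,u1,z0,z1):
    dx=np.maximum(u0-u,u-u1);dz=np.maximum(z0-z,z-z1)
    return np.hypot(np.maximum(dx,0),np.maximum(dz,0))+np.minimum(np.maximum(dx,dz),0)
def clear(u,z,th):
    t=np.radians(th);c,s=np.cos(t),np.sin(t)
    # +u end goes down, shaft leans to +u
    U=u+T[:,0]*c+T[:,1]*s; Z=z-T[:,0]*s+T[:,1]*c
    return min(sd(U,Z,-142,-56,110,114).min(),sd(U,Z,56,142,110,114).min(),(Z-5)[abs(U)<142].min(initial=99),
       sd(U,Z,-142,-135,0,117).min(),sd(U,Z,135,142,0,117).min())
us=np.arange(-90,61,3);zs=np.arange(30,241,4);ts=np.arange(0,64,3)
C=np.array([[[clear(u,z,t) for t in ts] for z in zs] for u in us])
i0=(30,len(zs)-1,0);i1=(30,int(np.argmin(abs(zs-54))),0)
best=None
for thr in np.arange(1,25,.5):
    L,_=ndimage.label(C>=thr,np.ones((3,3,3)))
    if L[i0] and L[i0]==L[i1]: best=thr
print("bottleneck",best,C[i0],C[i1])
ok=C>=best;idx=-np.ones(C.shape,int);idx[ok]=np.arange(ok.sum());P=np.argwhere(ok);r=[];cc=[];w=[]
for d in np.ndindex(3,3,3):
    d=np.array(d)-1
    if not d.any(): continue
    Q=P+d;g=((Q>=0)&(Q<C.shape)).all(1);j=idx[tuple(Q[g].T)];k=j>=0
    r+=list(np.arange(len(P))[g][k]);cc+=list(j[k]);w+=list(np.linalg.norm(d*[3,4,5])/np.minimum(C[tuple(P[j[k]].T)],14)**2)
D,pre=dijkstra(coo_matrix((w,(r,cc)),shape=(len(P),)*2).tocsr(),indices=idx[i0],return_predecessors=True)
n=idx[i1];path=[]
while n>=0: path.append(P[n]);n=pre[n]
for p in path[::-1]: print(us[p[0]],zs[p[1]],ts[p[2]],round(C[tuple(p)],1))
E
python3 plan.py
```

```text
time_s: 2.3
position: [471.6, 358.3, 303.9]
ee_rot: [0.0, -0.094, 0.996, -0.0]
wrist_force: [-0.0, 0.1, 0.4]
width: 84.9
grasp_force: 0.0
bottleneck 12.0 99.0 46.0
0 238 0 99.0
0 234 0 99.0
0 230 0 99.0
0 226 0 99.0
0 222 0 99.0
0 218 0 99.0
0 214 0 99.0
0 210 0 96.0
0 206 0 92.0
0 202 0 88.0
0 198 0 84.0
0 194 0 80.0
0 190 0 76.0
0 186 0 72.0
-3 182 0 68.0
-6 178 0 64.0
-9 174 3 56.1
-12 170 6 48.2
-15 166 9 40.3
-18 162 12 32.4
-21 158 15 25.0
-24 154 18 18.9
-27 150 21 15.9
-30 146 24 16.6
-30 142 24 15.0
-30 138 24 13.7
-30 134 24 13.4
-30 130 24 13.5
-30 126 24 14.5
-27 122 24 14.0
-24 118 24 15.3
-21 118 24 14.1
-18 114 24 15.5
-15 114 24 15.2
-12 114 24 14.0
-9 110 24 15.5
-6 110 24 15.2
-3 106 24 14.3
0 106 24 15.5
3 106 24 15.3
6 106 24 14.0
9 102 24 15.5
12 102 24 15.2
15 102 24 14.0
18 98 24 15.5
21 94 24 13.5
24 90 24 13.2
27 86 21 12.1
27 82 18 12.6
27 78 15 13.5
24 74 12 13.7
21 70 12 15.7
18 70 12 14.9
15 70 12 14.6
12 70 12 14.6
9 66 9 22.4
6 62 6 30.2
3 58 3 38.1
0 54 0 46.0
```

```bash
python3 -m jog '[[1,-0.01,0.1,0.3,0,0,-0.05],[1,0,0,0.5,0,0,0],[1,0,0,0.6,0,0,0],[1,0,0,0.6,0,0,0],[1,0,0,0.6,0,0,0],[1,0,0,0.5,0,0,0],[1,0,0,0.3,0,0,0],[1,0,0,0,0,0,0],[1,0,0,0,0,0,0]]'
python3 - <<'E'
from h import *
s=read_camera("scene");t=read_camera("top")
a=cv2.resize(s["frame"][100:230,170:300],(400,400),interpolation=cv2.INTER_CUBIC);b=cv2.resize(t["frame"][200:300,180:280],(400,400),interpolation=cv2.INTER_CUBIC)
cv2.imwrite("pics/grip.png",np.hstack([a,b])[:,:,::-1]);o=sensors.observe();print(o["joint_positions"].round(2))
E
```

```text
time_s: 3.2
position: [469.6, 363.3, 219.0]
ee_rot: [0.0, -0.1, 0.995, 0.0]
wrist_force: [-0.3, -0.4, -0.0]
width: 85.2
grasp_force: 0.0
[-0.7   0.44 -0.06  1.76  0.03  0.93  1.01]
```

View pics/grip.png

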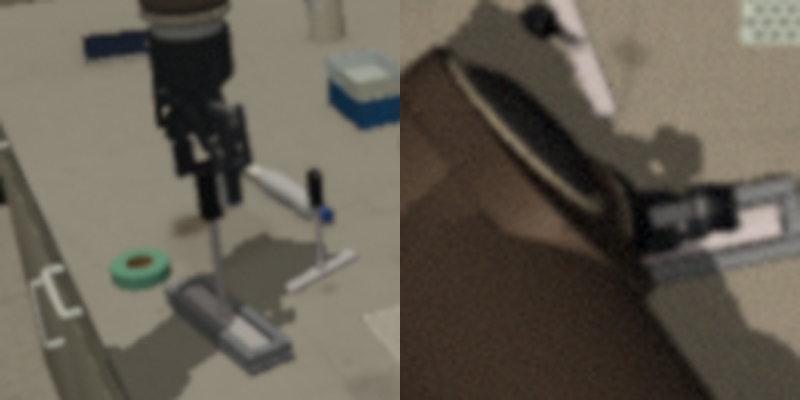

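```bash
python3 -m jog '[[1,-0.05,-0.1,0,0,0,0],[1,0,0,0,0,0,0],[-1,0,0,0,0,0,0],[-1,0,0,0,0,0,0],[-1,0,0,0,0,0,0],[-1,0,0,0,0,0,0],[-1,0,0,0,0,0,0],[-1,0,0,0,0,0,0],[-1,0,0,0,0,0,0],[-1,0,0,0,0,0,0],[-1,0,0,0,0,0,0],[-1,0,0,0,0,0,0]]'
```

```text
time_s: 4.5
position: [471.3, 360.7, 218.8]
ee_rot: [-0.0, -0.1, 0.995, -0.0]
wrist_force: [-0.3, -1.1, -1.9]
width: 19.6
grasp_force: 59.9
```

```bash
python3 -m jog '[[-1,0,0,-0.1,0,0,0],[-1,0,0,-0.3,0,0,0],[-1,0,0,-0.6,0,0,0],[-1,0,0,-0.8,0,0,0],[-1,0,0,-0.8,0,0,0],[-1,0,0,-0.8,0,0,0],[-1,0,0,-0.8,0,0,0],[-1,0,0,-0.8,0,0,0],[-1,0,0,-0.8,0,0,0],[-1,0,0,-0.7,0,0,0],[-1,0,0,-0.4,0,0,0],[-1,0,0,-0.1,0,0,0.2],[-1,0,0,0,0,0,0.6],[-1,0,0,0,0,0,0.7],[-1,0,0,0,0,0,0.6],[-1,0,0,0,0,0,0.2],[-1,0,0,0,0,0,0],[-1,0,0,0,0,0,0]]'
```

```text
time_s: 6.3
position: [471.2, 360.7, 393.5]
ee_rot: [-0.0, 0.06, 0.998, -0.0]
wrist_force: [0.4, -0.3, -2.1]
width: 19.5
grasp_force: 60.0
```

```bash
python3 -m jog '[[-1,-0.05,-0.1,0,0,0,0],[-1,-0.15,-0.4,0,0,0,0],[-1,-0.3,-0.8,0,0,0,0],[-1,-0.3,-0.8,0,0,0,0],[-1,-0.3,-0.8,0,0,0,0],[-1,-0.3,-0.8,0,0,0,0],[-1,-0.3,-0.8,0,0,0,0],[-1,-0.3,-0.8,0,0,0,0],[-1,-0.3,-0.8,0,0,0,0],[-1,-0.3,-0.8,0,0,0,0],[-1,-0.3,-0.8,0,0,0,0],[-1,-0.3,-0.8,0,0,0,0],[-1,-0.3,-0.8,0,0,0,0],[-1,-0.15,-0.4,0,0,0,0],[-1,-0.05,-0.1,0,0,0,0],[-1,0,0,0,0,0,0]]'
python3 - <<'E'
from h import *
s=read_camera("scene")
cv2.imwrite("pics/lift.png",cv2.resize(s["frame"][40:340,150:550],(800,600))[:,:,::-1]);o=sensors.observe();print(o["joint_positions"].round(2))
E
```

```text
time_s: 7.9
position: [533.6, 106.4, 393.9]
ee_rot: [-0.0, 0.06, 0.998, 0.0]
wrist_force: [-0.9, 0.3, -1.0]
width: 19.6
grasp_force: 59.9
[-0.4   0.2   0.14  1.67 -0.03  1.27  1.19]
```

View pics/lift.png

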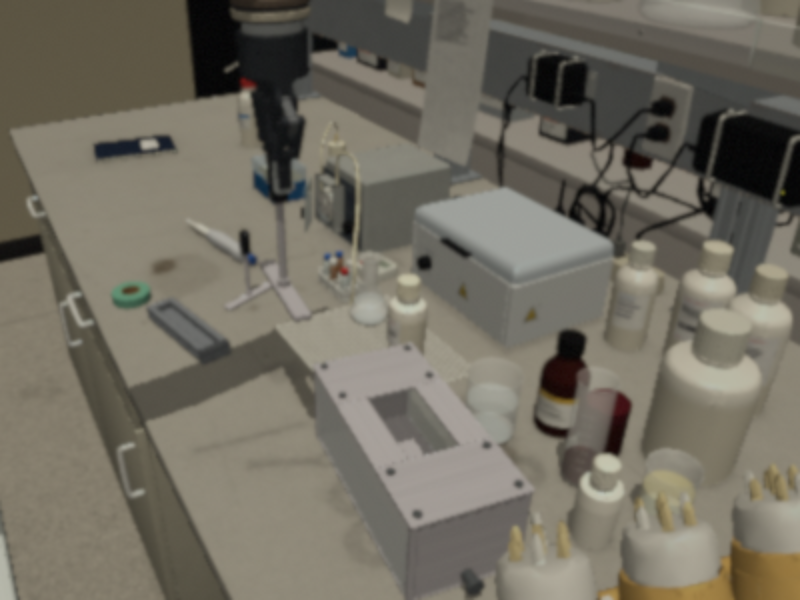

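```bash
python3 -m jog '[[-1,-0.1,-0.25,0,0,0,0],[-1,-0.2,-0.6,0,0,0,0],[-1,-0.3,-0.9,0,0,0,0],[-1,-0.3,-0.9,0,0,0,0],[-1,-0.3,-0.9,0,0,0,0],[-1,-0.3,-0.9,0,0,0,0],[-1,-0.3,-0.9,0,0,0,0],[-1,-0.3,-0.9,0,0,0,0],[-1,-0.3,-0.9,0,0,0,0],[-1,-0.3,-0.9,0,0,0,0],[-1,-0.3,-0.7,0,0,0,0],[-1,-0.2,-0.3,0,0,0,0],[-1,-0.1,-0.1,0,0,0,0],[-1,0,0,0,0,0,0],[-1,0,0,0,0,0,0]]'
cat > rows.py <<'E'
# tool-frame rows (units) for planar waypoints from the measured pose;  n rows per leg
import sys,json
from h import *
from scipy.spatial.transform import Rotation as Ro
O=np.array([586.9,-103.6]);A=np.radians(82.8);e=np.array([np.cos(A),np.sin(A)])
def pose():
    o=sensors.observe();q=o["ee_rot"];R=Ro.from_quat([q[1],q[2],q[3],q[0]]).as_matrix();return np.array(o["position"]),R
def state(L=209):
    p,R=pose();org=p+L*R[:,2];d=org[:2]-O
    yaw=np.degrees(np.arctan2(R[1,1],R[0,1]));s=-R[:,2]
    th=np.degrees(np.arctan2(s[:2]@e,s[2]));side=np.degrees(np.arcsin(s[:2]@[e[1],-e[0]]))
    return d@e,org[2],th,d@[e[1],-e[0]],yaw,side
def Tp(u,z,th,L=209):
    t=np.radians(th);s=np.r_[e*np.sin(t),np.cos(t)];x=np.r_[-e[1],e[0],0]
    zt=-s;y=np.cross(zt,x);return np.r_[O+u*e,z]+L*s,np.c_[x,y,zt]
if __name__=="__main__":
    print("now u,z,th,lateral,yaw,side:",np.round(state(),1))
    p,R=pose()
    for u,z,th,n in json.loads(sys.argv[1]):
        P,Q=Tp(u,z,th)
        d=R.T@(P-p)/25;r=np.degrees(Ro.from_matrix(R.T@Q).as_rotvec())/8
        print((u,z,th),n,"rows each",np.round(d/n,2),np.round(r/n,2),"tot",np.round(d,2)); p,R=P,Q
E
python3 rows.py '[[-30,184,0,1],[-30,176,8,2],[-30,168,16,2],[-30,160,24,2]]'
```

```text
time_s: 9.45
position: [588.1, -129.3, 393.8]
ee_rot: [-0.0, 0.059, 0.998, 0.0]
wrist_force: [-0.0, -0.5, -1.7]
width: 19.1
grasp_force: 60.0
now u,z,th,lateral,yaw,side: [-25.2 184.8  -0.    4.4  83.2   0. ]
(-30, 184, 0) 1 rows each [ 0.18 -0.18  0.03] [ 0.   -0.    0.05] tot [ 0.18 -0.18  0.03]
(-30, 176, 8) 2 rows each [0.   0.58 0.2 ] [ 0.5 -0.  -0. ] tot [0.   1.16 0.4 ]
(-30, 168, 16) 2 rows each [-0.   0.6  0.2] [ 0.5 -0.   0. ] tot [-0.    1.21  0.4 ]
(-30, 160, 24) 2 rows each [0.   0.63 0.19] [0.5 0.  0. ] tot [0.   1.25 0.39]
```

```bash
python3 -m jog '[[-1,0.18,-0.18,0.03,0,0,0.05],[-1,0,0.3,0.1,0.25,0,0],[-1,0,0.3,0.1,0.25,0,0],[-1,0,0.58,0.2,0.5,0,0],[-1,0,0.6,0.2,0.5,0,0],[-1,0,0.6,0.2,0.5,0,0],[-1,0,0.62,0.2,0.5,0,0],[-1,0,0.32,0.1,0.25,0,0],[-1,0,0.32,0.1,0.25,0,0],[-1,0,0,0,0,0,0],[-1,0,0,0,0,0,0]]'
python3 rows.py '[[-30,126,24,6]]'
python3 - <<'E'
from h import *
s=read_camera("scene")
t=read_camera("top")
a=cv2.resize(s["frame"][140:340,280:480],(500,500),interpolation=cv2.INTER_CUBIC);b=cv2.resize(t["frame"][120:320,370:490],(300,500),interpolation=cv2.INTER_CUBIC)
cv2.imwrite("pics/tilt.png",np.hstack([a,b])[:,:,::-1]);o=sensors.observe();print(o["joint_positions"].round(2))
E
```

```text
time_s: 10.55
position: [593.5, -51.6, 347.5]
ee_rot: [-0.013, 0.062, 0.976, -0.207]
wrist_force: [0.1, -0.3, -2.5]
width: 19.2
grasp_force: 59.9
now u,z,th,lateral,yaw,side: [-3.240e+01  1.565e+02  2.390e+01 -1.000e-01  8.270e+01  0.000e+00]
(-30, 126, 24) 6 rows each [0.   0.1  0.18] [ 0. -0. -0.] tot [0.   0.59 1.08]
[-0.4   0.38  0.3   1.62  0.31  1.27  1.22]
```

View pics/tilt.png

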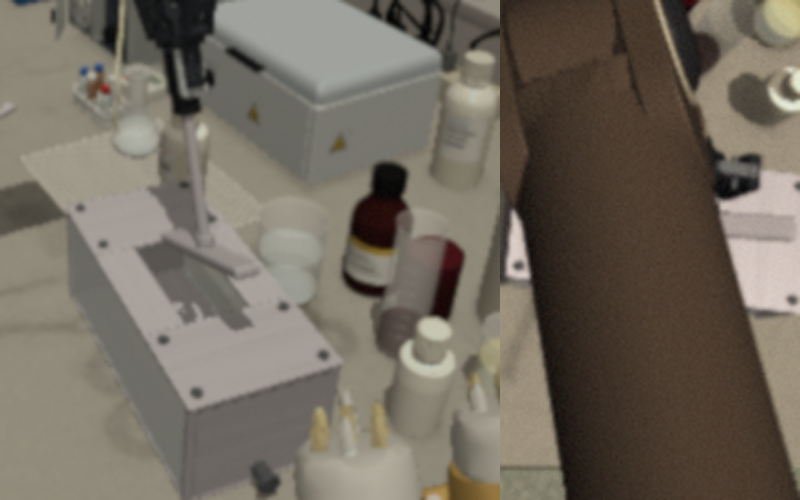

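Run:
```python
from rows import *
s=read_camera("scene");p,R=pose()
w=lambda x,y,z:p+R@np.array([-x,y,209-z])
pts=[w(x,y,z) for x,y,z in[(-11,-75,10),(11,-75,10),(11,-75,0),(-11,75,10),(11,75,10),(0,0,20)]]
print(((proj(s,pts)-[280,140]+.5)*2.5).round(0).tolist())
print(state())
```

```text
[[237.0, 269.0], [263.0, 262.0], [265.0, 275.0], [161.0, 233.0], [184.0, 227.0], [206.0, 234.0]]
(np.float64(-33.71008164462809), np.float64(157.08485872663715), np.float64(23.95561297106976), np.float64(0.1651424867800424), np.float64(82.56571758048064), np.float64(0.025161787687680206))
```

```bash
python3 -m jog '[[-1,0,0.14,0.15,0,0,0],[-1,0,0.12,0.18,0,0,0],[-1,0,0.12,0.2,0,0,0],[-1,0,0.12,0.2,0,0,0],[-1,0,0.12,0.2,0,0,0],[-1,0,0.06,0.15,0,0,0],[-1,0,0,0,0,0,0],[-1,0,0,0,0,0,0]]'
python3 rows.py '[[-30,126,24,1],[-12,113,24,4],[6,106,24,4],[18,98,24,4]]'
```

```text
time_s: 11.5
position: [594.3, -47.4, 315.8]
ee_rot: [-0.013, 0.062, 0.976, -0.208]
wrist_force: [1.1, -0.8, -1.9]
width: 19.5
grasp_force: 60.1
now u,z,th,lateral,yaw,side: [-2.830e+01  1.249e+02  2.400e+01  1.000e-01  8.270e+01  0.000e+00]
(-30, 126, 24) 1 rows each [ 0.01 -0.08 -0.01] [-0.   -0.01 -0.01] tot [ 0.01 -0.08 -0.01]
(-12, 113, 24) 4 rows each [0.   0.22 0.05] [0. 0. 0.] tot [0.   0.87 0.18]
(6, 106, 24) 4 rows each [ 0.    0.19 -0.01] [0. 0. 0.] tot [ 0.    0.77 -0.04]
(18, 98, 24) 4 rows each [-0.    0.14  0.02] [0. 0. 0.] tot [-0.    0.57  0.1 ]
```

```bash
python3 -m jog '[[-1,0,0.15,0.05,0,0,0],[-1,0,0.22,0.05,0,0,0],[-1,0,0.22,0.04,0,0,0],[-1,0,0.22,0.03,0,0,0],[-1,0,0.19,0,0,0,0],[-1,0,0.19,-0.01,0,0,0],[-1,0,0.19,-0.01,0,0,0],[-1,0,0.19,0,0,0,0],[-1,0,0.14,0.02,0,0,0],[-1,0,0.14,0.02,0,0,0],[-1,0,0.14,0.02,0,0,0],[-1,0,0.14,0.04,0,0,0],[-1,0,0,0,0,0,0],[-1,0,0,0,0,0,0]]'
python3 rows.py '[[18,98,24,1],[24,90,23,2],[27,84,20,2],[27,79,16,2],[24,74,12.5,2],[15,70,12,2],[9,66,9,2],[0,54,0,4]]'
```

```text
time_s: 12.9
position: [600.1, -1.7, 288.4]
ee_rot: [-0.013, 0.062, 0.976, -0.208]
wrist_force: [-0.5, -0.5, -2.1]
width: 19.4
grasp_force: 59.9
now u,z,th,lateral,yaw,side: [17.8 97.4 24.   0.1 82.7  0.1]
(18, 98, 24) 1 rows each [ 0.01 -0.   -0.02] [-0.   -0.01 -0.01] tot [ 0.01 -0.   -0.02]
(24, 90, 23) 2 rows each [-0.   0.1  0.1] [-0.06 -0.    0.  ] tot [-0.   0.2  0.2]
(27, 84, 20) 2 rows each [ 0.   -0.12  0.09] [-0.19  0.   -0.  ] tot [ 0.   -0.23  0.19]
(27, 79, 16) 2 rows each [-0.   -0.26  0.1 ] [-0.25 -0.    0.  ] tot [-0.   -0.51  0.21]
(24, 74, 12.5) 2 rows each [ 0.   -0.29  0.12] [-0.22  0.   -0.  ] tot [ 0.   -0.57  0.24]
(15, 70, 12) 2 rows each [-0.   -0.19  0.12] [-0.03 -0.   -0.  ] tot [-0.   -0.39  0.23]
(9, 66, 9) 2 rows each [ 0.   -0.32  0.11] [-0.19 -0.   -0.  ] tot [ 0.   -0.64  0.22]
(0, 54, 0) 4 rows each [-0.   -0.4   0.16] [-0.28  0.    0.  ] tot [-0.   -1.59  0.63]
```

```bash
python3 -m jog '[[-1,0,0.1,0.1,-0.06,0,0],[-1,0,0.1,0.1,-0.06,0,0],[-1,0,-0.12,0.09,-0.19,0,0],[-1,0,-0.12,0.09,-0.19,0,0],[-1,0,0,0,0,0,0],[-1,0,0,0,0,0,0]]'
python3 rows.py '[[27,84,20,1],[27,79,16,2],[24,74,12.5,2]]'
python3 - <<'E'
from rows import *
s=read_camera("scene")
a=cv2.resize(s["frame"][190:290,300:430],(780,600),interpolation=cv2.INTER_CUBIC)
cv2.imwrite("pics/in.png",np.clip(a[:,:,::-1]*1.4,0,255).astype(np.uint8))
E
```

```text
time_s: 13.5
position: [599.5, -7.1, 280.3]
ee_rot: [-0.011, 0.064, 0.983, -0.173]
wrist_force: [0.1, 0.0, -1.5]
width: 19.2
grasp_force: 60.0
now u,z,th,lateral,yaw,side: [25.9 83.8 20.   0.3 82.6  0. ]
(27, 84, 20) 1 rows each [ 0.02  0.04 -0.02] [ 0.   -0.   -0.02] tot [ 0.02  0.04 -0.02]
(27, 79, 16) 2 rows each [-0.   -0.26  0.1 ] [-0.25 -0.    0.  ] tot [-0.   -0.51  0.21]
(24, 74, 12.5) 2 rows each [ 0.   -0.29  0.12] [-0.22  0.   -0.  ] tot [ 0.   -0.57  0.24]
```

View pics/in.png

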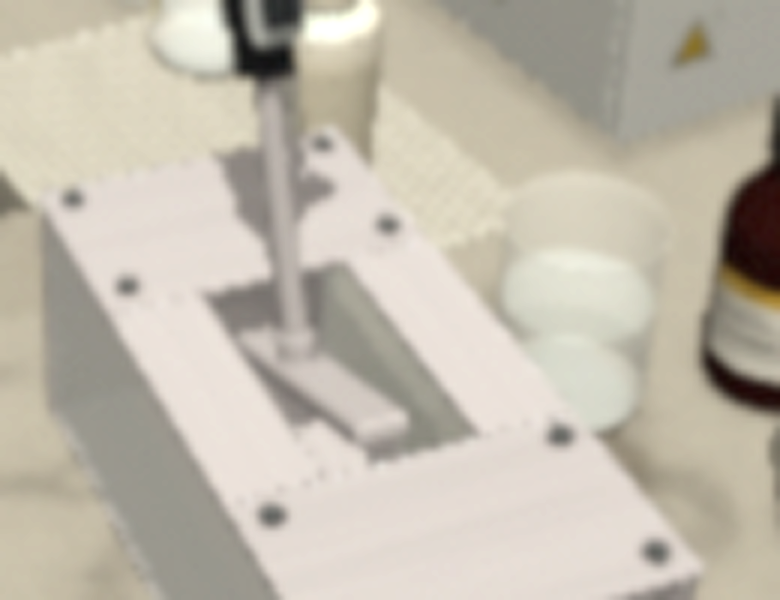

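The bar is in the opening, with its far end under the +y cover and its near end at (385,420) clear of the edge at y≈460. The shaft at (290,330) is clear too, so I'll continue.

```bash
python3 -m jog '[[-1,0,-0.2,0.1,-0.25,0,0],[-1,0,-0.25,0.1,-0.25,0,0],[-1,0,-0.29,0.12,-0.22,0,0],[-1,0,-0.29,0.12,-0.22,0,0],[-1,0,0,0,0,0,0],[-1,0,0,0,0,0,0]]'
python3 rows.py '[[15,70,12,2],[9,66,9,2],[0,54,0,4]]'
```

```text
time_s: 14.15
position: [596.0, -33.6, 276.9]
ee_rot: [-0.007, 0.064, 0.992, -0.109]
wrist_force: [0.1, 0.7, -1.4]
width: 19.2
grasp_force: 60.1
now u,z,th,lateral,yaw,side: [25.3 72.8 12.5  0.2 82.7  0. ]
(15, 70, 12) 2 rows each [ 0.   -0.23  0.1 ] [-0.03 -0.   -0.01] tot [ 0.01 -0.45  0.2 ]
(9, 66, 9) 2 rows each [ 0.   -0.32  0.11] [-0.19 -0.   -0.  ] tot [ 0.   -0.64  0.22]
(0, 54, 0) 4 rows each [-0.   -0.4   0.16] [-0.28  0.    0.  ] tot [-0.   -1.59  0.63]
```

```bash
python3 -m jog '[[-1,0,-0.23,0.1,-0.03,0,0],[-1,0,-0.23,0.1,-0.03,0,0],[-1,0,-0.32,0.11,-0.19,0,0],[-1,0,-0.32,0.11,-0.19,0,0],[-1,0,-0.4,0.16,-0.28,0,0],[-1,0,-0.4,0.16,-0.28,0,0],[-1,0,-0.4,0.16,-0.28,0,0],[-1,0,-0.4,0.16,-0.28,0,0],[-1,0,0,0,0,0,0],[-1,0,0,0,0,0,0],[-1,0,0,0,0,0,0],[-1,0,0,0,0,0,0],[-1,0,0,0,0,0,0],[-1,0,0,0,0,0,0]]'
python3 rows.py '[[0,54,0,1]]'
python3 - <<'E'
from rows import *
s=read_camera("scene");o=sensors.observe();print(abs(o["joint_velocities"]).max())
p,R=pose();w=lambda x,y,z:p+R@np.array([-x,y,209-z])
print(((proj(s,[w(0,0,20),w(0,0,120),w(0,-75,10),w(0,75,10)])-[300,150]+.5)*5).round().tolist())
a=cv2.resize(s["frame"][150:270,300:430],(650,600),interpolation=cv2.INTER_CUBIC)
cv2.imwrite("pics/fin.png",np.clip(a[:,:,::-1]*1.4,0,255).astype(np.uint8))
E
```

```text
time_s: 15.55
position: [587.1, -103.0, 260.2]
ee_rot: [0.0, 0.063, 0.998, -0.0]
wrist_force: [-0.3, 0.3, -1.9]
width: 18.7
grasp_force: 60.0
now u,z,th,lateral,yaw,side: [ 0.6 51.2  0.   0.2 82.7 -0. ]
(0, 54, 0) 1 rows each [ 0.01 -0.02 -0.11] [-0.    0.   -0.01] tot [ 0.01 -0.02 -0.11]
0.004568489384503027
[[275.0, 574.0], [284.0, 393.0], [349.0, 702.0], [208.0, 493.0]]
```

View pics/fin.png

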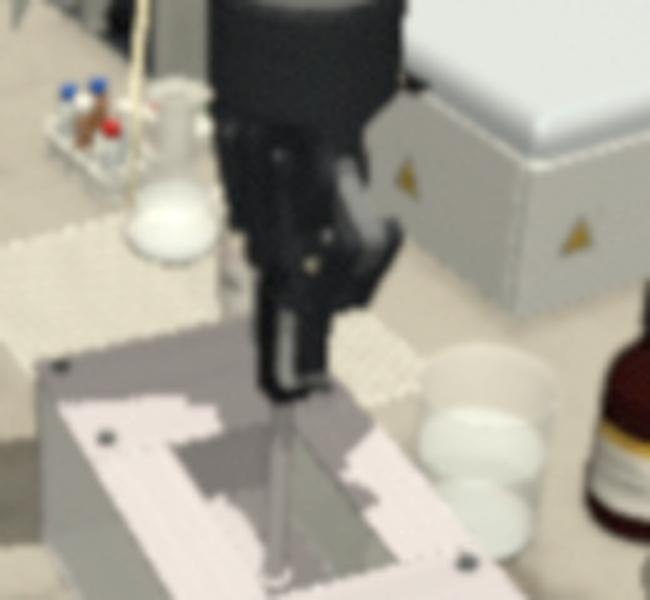

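The shaft runs straight from (284,400) down to (276,575), where the upright pose predicts it. The bar is at a height of about 51–61 mm, clear of the floor and the cover, and the arm is still. I'm handing in now.

```bash
python3 -c "
from station import bot
print(bot.close_job())"
```

```text
the job is handed in; nothing more can be done
None
```

The larger paddle is held upright and still in the rinse tank, and the job was handed in at about 16 s; by the measured pose the whole bar is under the cover, about 46 mm above the floor and 49 mm below the cover, and nothing nearby was seen disturbed.

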